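Mount a circuit board in the board holder

ROBOT

A 6-joint arm with a two-finger parallel gripper is mounted at the origin on a cart in front of the work surface, level with it; the furniture and walls round the work are solid. World frame = base frame: x ahead of the robot, y to its left, z up, the work surface at z = 0. Lengths are in m, angles in rad, forces in N, time in s.
With the tool pointing down it reaches from about 0.35 to 0.85 m from the base axis. Payload 8.1 kg.
Tool frame: the origin (TCP) lies on the centre line of the jaws, within the pads' length; the fingertips stand r.nose_length ahead of it and the grasp point (between the pads) lies 8 mm behind it (r.nose_length is the distance from the TCP to the fingertips, in m); z points along the fingers, y is the line along which they close (so a half turn about z gives the same grasp; the last joint's range is limited). The gripper opens to 93 mm and grips with 3 to 60 N. Pads are 15 mm wide; open, the fingers measure 128 mm over their backs; the gripper's body (75 mm by 188 mm) begins 65 mm behind the grasp point.
Start: joints at [-1.261, 0.13, 1.488, -0, 1.523, -0.085], TCP at [0.231, -0.554, 0.207] pointing down, gripper open.
Joint ranges: [-2.96, 2.96], [-0.89, 2.26], [0.02, 2.5], [-1.34, 4.48], [0, 2.73], [-2.66, 2.66]. Speed limits (rad/s): [2.39, 2.39, 2.79, 3.14, 3.14, 3.14].

INTERFACE

Orientations are given as a rotation vector (axis times angle).
In Python, from plant import telemetry, snapshot, camera_model, job, r gives the robot as it stands.
- The arm moves only by the tool apply_moves, never from a script. Its argument "plan" is a list that holds one entry, the list of rows, each a list of 7 numbers: the finger opening in mm, from 0 to 93, then the shift along the tool's x, y, z in units of 20 mm (1.0 is 20 mm), then the turn, a rotation vector about the tool's x, y, z in units of 4 degrees (1.0 is 4 degrees). In form: [[[fingers, x, y, z, ax, ay, az], ...]]. A call has 1 to 12 rows; each row shifts and turns the commanded pose from where the row before left it, along the tool's axes as they then stand; what a row does not reach is not made up. A row lasts 1/12 s, in which the tool goes at most 41.7 mm and 7.16 degrees, less where a joint would pass 70% of its speed; a pose out of reach is approached as far as the arm can. A call with a number of a shift or a turn outside -1 to 1 is refused whole. A call with a gripper value outside its range is refused whole. The fingers move at their own pace and stop on an object; "grip_force" is the grip in N (left out, the last holds). Time passes only in rows, so rows that do not move let the fingers close. It gives the time, the measured TCP pose, the force, the opening and the grip force at its end, in the units of the state.
- telemetry.sense(): the state, without advancing time (a new reading comes with each control period).
- snapshot(name): name is "side" or "top" or "wrist"; returns (picture, depth): 400x640x3 uint8, red, green, blue; 400x640 float32, m along the optical axis (not along the pixel's ray), 0 where there is no reading.
- camera_model(name): a dict with "fx", "fy", "cx", "cy" (pixels), "extrinsics" (4x4, takes a point from camera to world coordinates). Camera axes: x right, y up, looking along -z (the intrinsics and any distortion apply to the point x, -y, -z); pixel columns grow to the right and rows downward; lengths in m; the calibration is good to about 2 mm. The wrist camera is an equidistant fisheye: a pixel r from the principal point sees the ray r / f radians off the axis. A picture is of the moment at which its call begins: read the wrist's pose just before it. camera_model takes no time and is no camera call; for the wrist camera it gives the pose at the moment of the call.
- job.finish_job(): hands the job in; it is judged then, once.
The state is a dict: "t": time; "joint_pos": joint angles; "joint_vel": joint speeds; "joint_efforts": joint torques, N m; "tool_pos": TCP position; "eef_rot": TCP orientation; "contact_force": force on the tool from outside, world axes, zero at the start; "moment": the same for the moment, N m; "grip_width": opening from 0.0 (shut) to 1.0 (fully open); "grip_force": force on a finger pad.
Only numpy, scipy, OpenCV 4.12 (cv2) and the standard library are available. Lean on these libraries where they do the work, as an engineer would, in place of code of your own. Each camera call takes 0.05 s, during which the arm holds its last target. There are 200 camera calls.

TASK

Mount the green circuit board, which lies on the cream battery block, in the blue-jawed board holder for soldering: draw the sliding jaw open by its black knob just wide enough, lay the board level on the narrow ledges of both jaws, about centred across them, and let go of it. Then push the sliding jaw in until both ends of the board are fully home against the jaws, under their claws. Leave the battery block and the other things where they are.

Things in the scene. Friction and masses are not known exactly. Their poses are not given: they have to be found in the camera images.
- board_holder: fixed board holder: grey base 104 (x) x 204 (y) x 14 mm, two steel rods along y (tops at z 35 mm), a fixed blue jaw at the +y end and a sliding blue jaw facing it. Origin: centre of the underside, z up; it stands on the brown bench board, 5 mm over the bench. Between the jaws it is open down to rods and base.
- fixed_ledge (a point): fixed jaw: middle of the foot of its upright stop face, on the ledge; at y 80, z 60 mm of the holder. The flat ledge, 76 mm wide in x, reaches 12 mm from here towards the other jaw (-y). Claws at x -36..-16 and 16..36 overhang the 3 mm of ledge next to the stop face, with 6 mm clear height under them, tops at z 71; nothing rises above the ledge between the claws.
- jaw_ledge (a point): the same point on the sliding jaw (its mirror image: ledge and claws reach to the holder's +y), at y 16 mm minus the joint value and z 60 mm of the holder. Axes as the holder's.
- holder_jaw (a joint): opening of the sliding jaw, m, 0 to 0.055; it moves along the holder's -y. The distance between the two stop faces is 0.064 + value, between the claws 6 mm less, between the ledges 24 mm less; the 90 mm board just fits between the stop faces at 0.026. Light friction, about 2 N; it stays where it is left.
- jaw_knob (a point): grip point in the upper half of the round black knob on the sliding jaw's carriage, by which it is pulled and pushed: diameter 24 mm, upright, from z 44 to z 77 mm in the holder's frame, this point at z 66 on its axis. It stands 37 mm behind the sliding jaw's stop face (holder -y side), 28 mm clear of the jaw.
- board: loose green circuit board, 60 (x) x 90 (y) mm, 40 g; origin at the centre, z up, plate at z 1 to 3 mm. Parts up to z 12 mm stand near its -y end (green connector x -8..8, y -44..-34). Grip it by the long edges, 60 mm apart. At the start it lies on top of the battery block.
- battery_block: loose cream block of round cells, 50 (x) x 85 (y) x 52 mm high, 0.42 kg, origin at the centre of its underside; the board lies lengthwise on its top, overhanging it 5 mm at each long side.
- solder_spool: bystander: spool of solder wire standing on the blue mat, 56 mm diameter, 36 mm high, origin under its centre
- tweezers: bystander: black tweezers lying on the blue mat, 13 x 130 x 9 mm, long in y, origin under the centre
- driver_small: bystander: small teal screwdriver lying down, 17 x 148 x 16 mm, long in y, origin under the centre
- side_cutters: bystander: red side cutters lying on the bench, 49 x 117 x 12 mm, long in y, origin under the centre

How it is judged:
By the outcome, as a careful person would: the job done as asked, in the order asked, and still so for the second after the job is handed in, with the robot touching nothing.
It also fails if it takes over 53 s, if anything falls off the work surface, if the arm or the gripper's body presses on something with over 40 N, if the wrist force passes 120 N, or if a joint passes its speed limit or range.

## Working session

There is one attempt and no reset: what is moved stays moved. The work goes in short steps, Python scripts to look and compute and a tool call to move; the robot and the scene stay as the last step left them, time stands still between calls to the robot, and variables do not carry over. Pictures are saved under pics/ and viewed, at most 10 in all, crops included, and the job is handed in when it is done.

Besides the shell and the picture viewer there is one more tool, called after "Emit:" as a command line: name --argument value ..., lists and objects as JSON in quotes. apply_moves: Moves the arm, as the interface text tells. Its arguments: {"type":"object","properties":{"plan":{"type":"array","items":{"type":"array","items":{"type":"array","items":{"type":"number"}}}},"grip_force":{"type":"number"}},"required":["plan"]}

```bash
ls; mkdir -p pics; python3 - <<'E'
from plant import telemetry, snapshot, camera_model, job, r
import cv2,numpy as np
print(telemetry.sense(), r.nose_length)
for n in("top","side"):
    p,d=snapshot(n); cv2.imwrite(f"pics/{n}0.png",p[:,:,::-1]); np.savez(f"{n}0.npz",p=p,d=d)
    m=camera_model(n); print(n,{k:(np.round(v,4).tolist() if k=="extrinsics" else v) for k,v in m.items()}, (d>0).mean())
E
```

```text
pics
{'t': 0.0, 'joint_pos': array([-1.26145948e+00,  1.31127811e-01,  1.48925429e+00, -9.13354710e-07,
        1.52298563e+00, -8.54082575e-02]), 'joint_vel': array([ 9.63257771e-05, -3.30675252e-04,  1.11284766e-03,  1.10880496e-04,
       -1.46778502e-03, -8.74433275e-04]), 'joint_efforts': array([-2.30704300e-04, -5.59832132e+01, -4.91760314e+01,  7.68470066e-02,
        3.55387141e-02, -1.65400870e-04]), 'tool_pos': array([ 0.2305843 , -0.55330215,  0.2057211 ]), 'eef_rot': array([-3.07886957e+00, -6.15700311e-01,  3.12785733e-04]), 'contact_force': array([-0.15157512, -0.5244423 , -0.29074101]), 'moment': array([0.06052575, 0.00896916, 0.05742246]), 'grip_force': 0.0, 'grip_width': 0.9985041372216696} 0.011
top {'fx': 463.69978390205813, 'fy': 463.69978390205813, 'cx': 313.45480555649004, 'cy': 195.91257820697732, 'extrinsics': [[-0.0123, 0.9975, -0.0699, 0.4975], [-0.9992, -0.0149, -0.036, -0.3408], [-0.037, 0.0694, 0.9969, 1.0038], [0.0, 0.0, 0.0, 1.0]]} 0.99584375
side {'fx': 432.2217866410196, 'fy': 432.2217866410196, 'cx': 319.5134056234972, 'cy': 201.1807171386299, 'extrinsics': [[0.9703, 0.065, -0.2329, 0.3543], [-0.2408, 0.3452, -0.9071, -1.0987], [0.0214, 0.9363, 0.3506, 0.3861], [0.0, 0.0, 0.0, 1.0]]} 0.99610546875
```

View pics/top0.png

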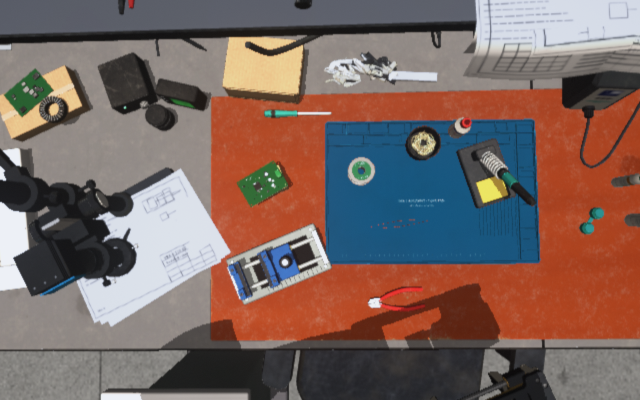

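View pics/side0.png

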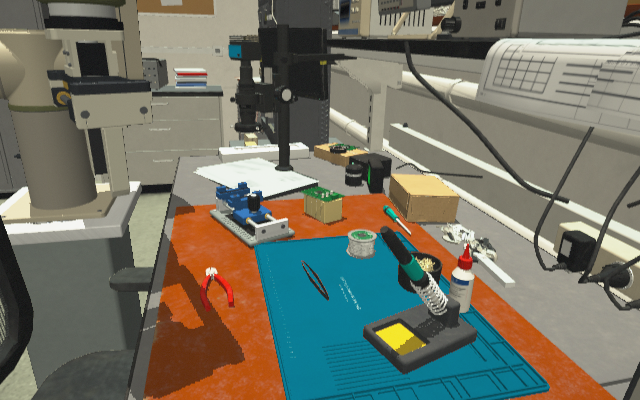

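The top view shows the board at about (263,184) on its block. The holder is at about (278,264), with the fixed jaw to the left and the black knob at (286,262). The side view shows the same layout. Next I measure them with the depth data.

```bash
cat > h.py <<'E'
import numpy as np,cv2
from plant import camera_model
def cloud(n,d):
    m=camera_model(n);v,u=np.mgrid[0:400,0:640]
    P=np.stack([(u-m['cx'])/m['fx']*d,-(v-m['cy'])/m['fy']*d,-d,np.ones_like(d)],-1)
    return (P@np.array(m['extrinsics']).T)[...,:3]
def ray(n,u,v,z):  # pixels -> world points on plane z
    m=camera_model(n);E=np.array(m['extrinsics'])
    u,v=np.asarray(u,float),np.asarray(v,float)
    D=np.stack([(u-m['cx'])/m['fx'],-(v-m['cy'])/m['fy'],-np.ones_like(u)],-1)@E[:3,:3].T
    return E[:3,3]+D*((z-E[2,3])/D[...,2])[...,None]
def rect(P):
    c,s,a=cv2.minAreaRect((P[:,:2]*1000).astype(np.float32)); return np.round(c,1),np.round(s,1),round(a,2)
E
python3 - <<'E'
from h import *
z=np.load('top0.npz');p,d=z['p'],z['d'];W=cloud('top',d)
hsv=cv2.cvtColor(p,cv2.COLOR_RGB2HSV);H,S,V=[hsv[...,i].astype(int) for i in range(3)]
g=lambda b:(slice(b[1],b[3]),slice(b[0],b[2]))
def box(x0,y0,x1,y1):
    m=np.zeros((400,640),bool);m[y0:y1,x0:x1]=1;return m
print('bench z',np.median(W[300:330,450:500,2]),np.median(W[200:220,215:230,2]))
b=box(230,150,300,215)&(W[...,2]>0.04); Z=W[b]
print('board z pct',np.percentile(Z[:,2],[5,25,50,75,95]),b.sum())
gm=(box(230,150,300,215)&(H>40)&(H<90)&(S>80)).astype(np.uint8)
b2=cv2.morphologyEx(b.astype(np.uint8),cv2.MORPH_OPEN,np.ones((3,3)))
for nm,m in(('depth',b2),('green',gm)):
    c=max(cv2.findContours(m,0,1)[0],key=cv2.contourArea)[:,0]
    print(nm,cv2.contourArea(c),rect(ray('top',c[:,0],c[:,1],.060)))
hb=box(215,215,345,310)
kn=hb&(W[...,2]>.074); K=W[kn];print('knob n',kn.sum(),np.median(K,0),rect(K))
bl=hb&(H>100)&(H<125)&(S>140)&(W[...,2]>.045)
n,l,st,ce=cv2.connectedComponentsWithStats(bl.astype(np.uint8))
for i in range(1,n):
    if st[i,4]>30: print('blue',st[i],rect(W[l==i]),np.median(W[l==i],0))
o=hb&(W[...,2]>.011);n,l,st,ce=cv2.connectedComponentsWithStats(o.astype(np.uint8))
i=1+np.argmax(st[1:,4]);print('holder',st[i],rect(W[l==i]))
for n,(x,y,x2,y2) in dict(h=(220,215,340,310),b=(225,150,305,215)).items():
    pass
c=cv2.resize(p[150:310,215:345],None,fx=4.9,fy=4.9*.75,interpolation=cv2.INTER_CUBIC) if 0 else cv2.resize(p[150:310,215:345],None,fx=3.7,fy=3.7,interpolation=cv2.INTER_CUBIC)
cv2.imwrite('pics/crop.png',c[:,:,::-1])
E
```

```text
bench z 0.00439490738154108 0.00512892199930981
board z pct [0.05601248 0.05779039 0.05908889 0.06033633 0.06549607] 1298
depth 1202.0 (array([ 592.3, -202.1]), array([62.4, 92.9]), 27.96)
green 1134.5 (array([ 590.4, -201.8]), array([58.7, 88.6]), 30.22)
knob n 369 [ 0.42983446 -0.23054695  0.07809109] (array([ 433. , -248.7]), array([ 71.3, 219.4]), 22.19)
blue [280 244  12  11  40] (array([ 453.3, -247.5]), array([21.3, 15.2]), 30.99) [ 0.45581449 -0.24826825  0.04650786]
blue [270 249  13  13  54] (array([ 444.4, -228.4]), array([22.7, 25.4]), 17.76) [ 0.44393107 -0.22753405  0.0462843 ]
blue [261 251  18  35 180] (array([ 440.7, -281. ]), array([ 70.7, 149. ]), 18.14) [ 0.41872967 -0.21752408  0.07056559]
blue [273 262  12  12  36] (array([ 417.5, -230.3]), array([28.5, 14.5]), 55.34) [ 0.41513253 -0.23340428  0.04586221]
blue [289 263  11  12  45] (array([ 415. , -261.7]), array([21.7, 18.7]), 22.35) [ 0.41299331 -0.26242088  0.04609614]
blue [229 265  18  34 153] (array([ 427.8, -249.8]), array([ 70.5, 218.1]), 19.52) [ 0.39302833 -0.15265353  0.07193653]
holder [ 226  223  119   81 4950] (array([ 431.2, -244.6]), array([105. , 239.4]), 21.55)
```

View pics/crop.png

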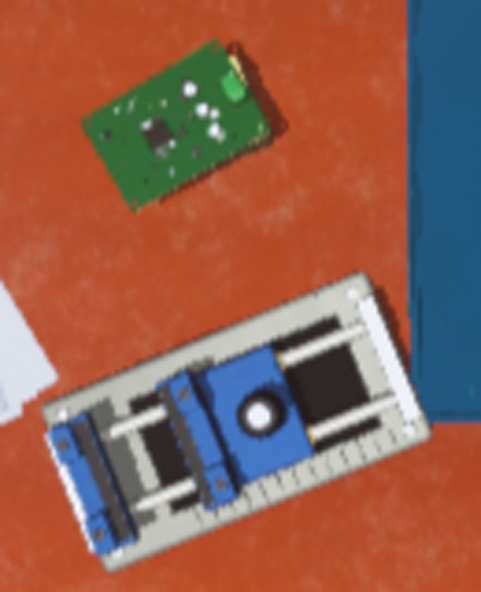

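```bash
cat >> h.py <<'E'
from plant import telemetry
from scipy.spatial.transform import Rotation as Ro
def go(target,yaw=None,s=None):
    """shift (units 20mm, current tool axes) and then turn about tool z (4deg units) to get tool y along world direction yaw(deg, mod 180)"""
    s=s or telemetry.sense();R=Ro.from_rotvec(s['eef_rot']);M=R.as_matrix()
    sh=R.inv().apply(np.array(target)-s['tool_pos'])/.02
    print('t',round(s['t'],2),'pos',np.round(s['tool_pos'],4),'z',np.round(M[:,2],3),'yawY',round(np.degrees(np.arctan2(M[1,1],M[0,1])),2),'F',np.round(s['contact_force'],1),'grip',round(s['grip_width']*93,1),round(s['grip_force'],1))
    print('shift',np.round(sh,2))
    if yaw is not None:
        d=yaw-np.degrees(np.arctan2(M[1,1],M[0,1]));d=(d+90)%180-90
        print('turn about tool z',round(-d/4,2),'joint6',round(s['joint_pos'][5],2),'yaw err',round(d,2))
E
python3 - <<'E'
from h import *
z=np.load('top0.npz');p,d=z['p'],z['d'];W=cloud('top',d)
print('knob',ray('top',285.3,262.2,.082))
m=camera_model('wrist');E=np.array(m['extrinsics']);s=telemetry.sense();R=Ro.from_rotvec(s['eef_rot'])
print('cam in tool',R.inv().apply(E[:3,3]-s['tool_pos']),(R.inv().as_matrix()@E[:3,:3]).round(3), m['fx'],m['cx'],m['cy'])
# base outline at z .019
hsv=cv2.cvtColor(p,cv2.COLOR_RGB2HSV);S,V=hsv[...,1],hsv[...,2]
mk=np.zeros((400,640),np.uint8);mk[220:306,222:336]=((S<80)|(hsv[...,0]>80))[220:306,222:336]&True
mk=cv2.morphologyEx(mk,cv2.MORPH_OPEN,np.ones((3,3)))
c=max(cv2.findContours(mk,0,1)[0],key=cv2.contourArea)[:,0]
print('base',rect(ray('top',c[:,0],c[:,1],.019)))
go([.43,-.25,.25],21.5)
E
```

```text
knob [ 0.43144945 -0.25012774  0.082     ]
cam in tool [ 0.06473246 -0.00083046 -0.17859191] [[ 0.     0.972  0.237]
 [ 1.    -0.001  0.002]
 [ 0.002  0.237 -0.972]] 309.70691628693146 309.5050018376407 199.71967943857314
base (array([ 432.1, -248. ]), array([103.3, 251.4]), 21.89)
t 0.1 pos [ 0.2306 -0.5533  0.2058] z [-0.001  0.002 -1.   ] yawY -67.38 F [ 0.7  0.3 -0.6] grip 93.0 0.0
shift [ 15.04 -10.17  -2.19]
turn about tool z -22.22 joint6 -0.09 yaw err 88.88
```

Emit:
apply_moves --plan '[[[93,1,-0.68,-0.15,0,0,0],[93,1,-0.68,-0.15,0,0,0],[93,1,-0.68,-0.15,0,0,0],[93,1,-0.68,-0.15,0,0,0],[93,1,-0.68,-0.15,0,0,0],[93,1,-0.68,-0.15,0,0,0],[93,1,-0.68,-0.15,0,0,0],[93,1,-0.68,-0.15,0,0,0],[93,1,-0.68,-0.15,0,0,0],[93,1,-0.68,-0.15,0,0,0],[93,1,-0.68,-0.15,0,0,0],[93,1,-0.68,-0.15,0,0,0]]]'

```text
t: 1.1
tool_pos: [0.3898, -0.3096, 0.2424]
eef_rot: [-3.08, -0.616, 0.001]
contact_force: [-0.3, -0.6, 0.4]
grip_width: 0.997
grip_force: 0.0
```

Emit:
apply_moves --plan '[[[93,1,-0.68,-0.15,0,0,-1],[93,0.5,-1,-0.1,0,0,-1],[93,0,0,0,0,0,-1],[93,0,0,0,0,0,-1],[93,0,0,0,0,0,-1],[93,0,0,0,0,0,-1],[93,0,0,0,0,0,-1],[93,0,0,0,0,0,-1],[93,0,0,0,0,0,-1],[93,0,0,0,0,0,-1],[93,0,0,0,0,0,-1],[93,0,0,0,0,0,-1]]]'

```text
t: 2.1
tool_pos: [0.4026, -0.2681, 0.2473]
eef_rot: [-2.56, -1.82, 0.0]
contact_force: [0.4, -0.3, 0.1]
grip_width: 1.004
grip_force: 0.0
```

Emit:
apply_moves --plan '[[[93,0,0,0,0,0,-1],[93,0,0,0,0,0,-1],[93,0,0,0,0,0,-1],[93,0,0,0,0,0,-1],[93,0,0,0,0,0,-1],[93,0,0,0,0,0,-1],[93,0,0,0,0,0,-1],[93,0,0,0,0,0,-1],[93,0,0,0,0,0,-1],[93,0,0,0,0,0,-1],[93,0,0,0,0,0,0],[93,0,0,0,0,0,0]]]'

```text
t: 3.1
tool_pos: [0.4026, -0.2682, 0.2474]
eef_rot: [-1.79, -2.581, -0.0]
contact_force: [1.0, -0.2, -0.1]
grip_width: 1.002
grip_force: 0.0
```

```bash
python3 - <<'E'
from h import *
from plant import snapshot
m=camera_model('wrist');s=telemetry.sense()
p,d=snapshot('wrist');cv2.imwrite('pics/w1.png',p[:,:,::-1]);np.savez('w1.npz',p=p,d=d,E=m['extrinsics'])
go([.43,-.25,.25],21.9,s);print((d>0).mean())
E
```

```text
t 3.1 pos [ 0.4026 -0.2682  0.2474] z [-0.  0. -1.] yawY 20.5 F [ 1.  -0.2 -0.1] grip 93.2 0.0
shift [ 0.37  1.6  -0.13]
turn about tool z -0.35 joint6 -1.05 yaw err 1.4
0.90338671875
```

View pics/w1.png

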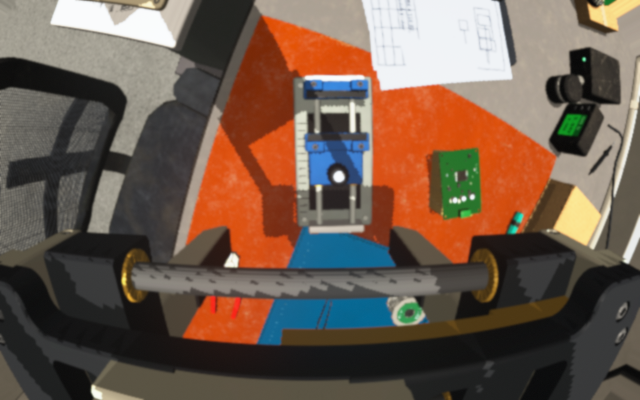

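The wrist view shows the holder upright in the picture, with the fixed jaw at about (336,88), the sliding jaw at about (336,143), the knob at (338,176) and the board at (458,183).

```bash
cat >> h.py <<'E'
def fray(E,u,v,z):
    m=camera_model('wrist');x=np.asarray(u,float)-m['cx'];y=np.asarray(v,float)-m['cy'];rr=np.hypot(x,y)+1e-9;t=rr/m['fx']
    D=np.stack([np.sin(t)*x/rr,-np.sin(t)*y/rr,-np.cos(t)],-1)@E[:3,:3].T
    return E[:3,3]+D*((z-E[2,3])/D[...,2])[...,None]
E
python3 - <<'E'
from h import *
z=np.load('w1.npz');p,E=z['p'],z['E']
# rectify: orthographic maps of the plane z=.076 (1px=.5mm), centre on knob
m=camera_model('wrist')
def ortho(zp,c,yaw,w=140,h=280,k=2.5):
    j,i=np.meshgrid(np.arange(w*k),np.arange(h*k));a=np.radians(yaw)
    hx=(j/k-w/2)/1000;hy=(h/2-i/k)/1000
    X=np.stack([c[0]+hx*np.cos(a)-hy*np.sin(a),c[1]+hx*np.sin(a)+hy*np.cos(a),np.full_like(hx,zp)],-1)
    q=(X-E[:3,3])@E[:3,:3];rr=np.hypot(q[...,0],q[...,1]);t=np.arctan2(rr,-q[...,2])*m['fx']
    return cv2.remap(p,(m['cx']+t*q[...,0]/rr).astype(np.float32),(m['cy']-t*q[...,1]/rr).astype(np.float32),cv2.INTER_CUBIC)
c=[.43,-.25]
o=np.hstack([ortho(.076,c,21.9)[:550,:],ortho(.019,c,21.9)[:550]]);print(o.shape)
cv2.imwrite('pics/o1.png',o[:,:,::-1])
E
```

```text
(550, 700, 3)
```

View pics/o1.png

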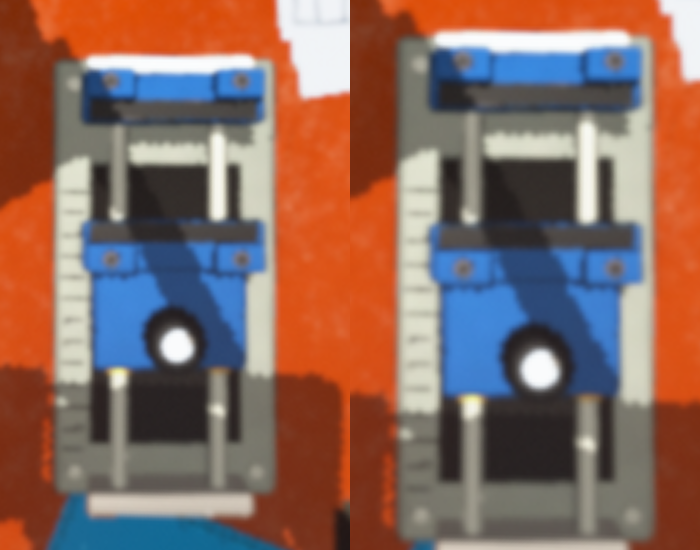

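The rectified view confirms a yaw of about 21.9°. The claws are at rows 98 and 247, so the jaw is nearly shut (v about 0), and the knob axis is at about (0.430, -0.249).

```bash
python3 - <<'E'
from h import *
go([.4303,-.2488,.067],21.9)
E
```

```text
t 3.15 pos [ 0.4026 -0.2682  0.2475] z [-0.  0. -1.] yawY 20.48 F [ 0.1 -0.5  0.6] grip 93.0 0.0
shift [0.42 1.64 9.02]
turn about tool z -0.36 joint6 -1.05 yaw err 1.42
```

Emit:
apply_moves --plan '[[[93,0.21,0.82,0.5,0,0,0],[93,0.21,0.82,0.5,0,0,0],[93,0,0,1,0,0,-0.36],[93,0,0,1,0,0,0],[93,0,0,1,0,0,0],[93,0,0,1,0,0,0],[93,0,0,1,0,0,0],[93,0,0,1,0,0,0],[93,0,0,1,0,0,0],[93,0,0,0.7,0,0,0],[93,0,0,0.3,0,0,0],[60,0,0,0,0,0,0]]]' --grip_force 10

```text
t: 4.15
tool_pos: [0.4293, -0.248, 0.066]
eef_rot: [-1.755, -2.602, -0.0]
contact_force: [-0.5, 0.2, -0.5]
grip_width: 0.966
grip_force: 0.0
```

Emit:
apply_moves --plan '[[[20,0,0,0,0,0,0],[20,0,0,0,0,0,0],[20,0,0,0,0,0,0],[20,0,0,0,0,0,0],[20,0,0,0,0,0,0],[20,0,0,0,0,0,0],[20,0,0,0,0,0,0],[20,0,0,0,0,0,0]]]'

```text
t: 4.82
tool_pos: [0.4305, -0.2489, 0.0678]
eef_rot: [1.755, 2.605, 0.0]
contact_force: [-0.6, -0.4, -0.8]
grip_width: 0.407
grip_force: 0.0
```

Emit:
apply_moves --plan '[[[20,0,0,0,0,0,0],[20,0,0,0,0,0,0],[20,0,0,0,0,0,0],[20,0,0,0,0,0,0],[20,0,0,0,0,0,0]]]'

```text
t: 5.23
tool_pos: [0.4304, -0.2489, 0.0676]
eef_rot: [-1.755, -2.605, 0.0]
contact_force: [0.3, -0.7, -0.6]
grip_width: 0.226
grip_force: 8.7
```

Emit:
apply_moves --plan '[[[20,-0.2,0,0,0,0,0],[20,-0.3,0,0,0,0,0],[20,-0.35,0,0,0,0,0],[20,-0.35,0,0,0,0,0],[20,-0.3,0,0,0,0,0],[20,-0.2,0,0,0,0,0],[20,-0.1,0,0,0,0,0],[20,0,0,0,0,0,0],[20,0,0,0,0,0,0]]]'

```text
t: 5.98
tool_pos: [0.4441, -0.2828, 0.0676]
eef_rot: [1.755, 2.605, -0.001]
contact_force: [-0.1, -2.2, -3.6]
grip_width: 0.226
grip_force: 8.2
```

```bash
cat >> h.py <<'E'
def ortho(n,p,E,zp,c,yaw,w=140,h=280,k=2.5):
    m=camera_model(n);j,i=np.meshgrid(np.arange(w*k),np.arange(h*k));a=np.radians(yaw)
    hx=(j/k-w/2)/1000;hy=(h/2-i/k)/1000
    X=np.stack([c[0]+hx*np.cos(a)-hy*np.sin(a),c[1]+hx*np.sin(a)+hy*np.cos(a),np.full_like(hx,zp)],-1)
    q=(X-E[:3,3])@E[:3,:3];rr=np.hypot(q[...,0],q[...,1])
    t=np.arctan2(rr,-q[...,2])*m['fx'] if n=='wrist' else rr/-q[...,2]*m['fx']
    return cv2.remap(p,(m['cx']+t*q[...,0]/rr).astype(np.float32),(m['cy']-t*q[...,1]/rr).astype(np.float32),cv2.INTER_CUBIC)
E
python3 - <<'E'
from h import *
from plant import snapshot
m=camera_model('wrist');E=np.array(m['extrinsics']);s=telemetry.sense();go([.4304,-.2489,.0676],21.9,s)
p,d=snapshot('wrist');np.savez('w2.npz',p=p,E=E)
o=ortho('wrist',p,E,.076,[.43,-.25],21.9,w=200,h=240)
z=np.load('w1.npz');o2=ortho('wrist',z['p'],z['E'],.076,[.43,-.25],21.9,w=120,h=240)
cv2.imwrite('pics/o2.png',np.hstack([o,o2])[:,:,::-1])
E
```

```text
t 5.98 pos [ 0.4441 -0.2828  0.0676] z [ 0.    -0.001 -1.   ] yawY 22.04 F [-0.1 -2.2 -3.6] grip 21.0 8.2
shift [1.83 0.   0.  ]
turn about tool z 0.04 joint6 -1.05 yaw err -0.14
```

View pics/o2.png

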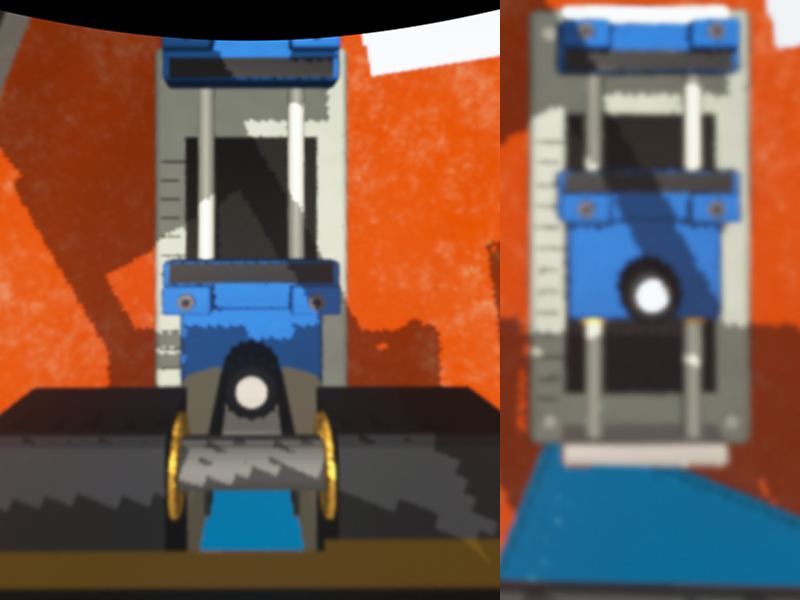

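The jaw has moved about 36.5 mm, measured by both the tool and the picture. I release the knob and measure the board.

Emit:
apply_moves --plan '[[[50,0,0,0,0,0,0],[50,0,0,0,0,0,0],[60,0,0,0,0,0,0],[60,0,0,0,0,0,0],[93,0,0,-0.5,0,0,0],[93,0,0,-1,0,0,0],[93,0,0,-1,0,0,0],[93,0,0,-1,0,0,0],[93,0,0,-1,0,0,0],[93,0,0,-1,0,0,0],[93,0,0,-1,0,0,0],[93,0,0,0,0,0,0]]]'

```text
t: 7.03
tool_pos: [0.4461, -0.2837, 0.2037]
eef_rot: [1.751, 2.599, -0.001]
contact_force: [-0.0, -0.2, 0.2]
grip_width: 0.987
grip_force: 0.0
```

```bash
python3 - <<'E'
from h import *
z=np.load('w1.npz');p,E=z['p'],z['E']
hsv=cv2.cvtColor(p,cv2.COLOR_RGB2HSV);H,S,V=[hsv[...,i].astype(int) for i in range(3)]
g=np.zeros((400,640),np.uint8);g[140:225,425:490]=((H>40)&(H<95)&(S>70)&(V>30))[140:225,425:490]
g=cv2.morphologyEx(g,cv2.MORPH_CLOSE,np.ones((5,5)))
c=max(cv2.findContours(g,0,1)[0],key=cv2.contourArea)[:,0];print(len(c),cv2.contourArea(c),rect(fray(E,c[:,0],c[:,1],.060)))
s=telemetry.sense();go([.591,-.2015,.18],29.5,s)
E
```

```text
196 2390.0 (array([ 587.2, -200.8]), array([58.9, 90.7]), 29.52)
t 7.03 pos [ 0.4461 -0.2837  0.2037] z [ 0.006 -0.005 -1.   ] yawY 22.07 F [-0.  -0.2  0.2] grip 91.8 0.0
shift [1.1  8.25 1.21]
turn about tool z -1.86 joint6 -1.05 yaw err 7.43
```

Emit:
apply_moves --plan '[[[93,0.14,1,0,0,0,0],[93,0.14,1,0,0,0,0],[93,0.14,1,0,0,0,0],[93,0.14,1,0,0,0,0],[93,0.14,1,0,0,0,0],[93,0.14,1,0,0,0,0],[93,0.14,1,0,0,0,0],[93,0.14,1,0,0,0,0],[93,0,0.15,0,0,0,-0.93],[93,0,0,0,0,0,-0.93],[93,0,0,0,0,0,0],[93,0,0,0,0,0,0]]]'

```text
t: 8.03
tool_pos: [0.5865, -0.2, 0.1974]
eef_rot: [-1.585, -2.712, 0.0]
contact_force: [-0.0, -0.0, 0.3]
grip_width: 1.003
grip_force: 0.0
```

```bash
python3 - <<'E'
from h import *
from plant import snapshot
m=camera_model('wrist');E=np.array(m['extrinsics']);s=telemetry.sense()
p,d=snapshot('wrist');np.savez('w3.npz',p=p,E=E,d=d)
hsv=cv2.cvtColor(p,cv2.COLOR_RGB2HSV);H,S,V=[hsv[...,i].astype(int) for i in range(3)]
g=((H>40)&(H<90)&(S>70)&(V>30)).astype(np.uint8);g[:60]=0;g[330:]=0
g=cv2.morphologyEx(g,cv2.MORPH_CLOSE,np.ones((7,7)))
c=max(cv2.findContours(g,0,1)[0],key=cv2.contourArea)[:,0]
R=rect(fray(E,c[:,0],c[:,1],.060));print(cv2.boundingRect(c),cv2.contourArea(c),R)
go([.589,-.201,.063],29.5,s)
o=ortho('wrist',p,E,.060,[.589,-.201],29.5,w=160,h=180,k=3);cv2.imwrite('pics/o3.png',o[:,:,::-1])
E
```

```text
(284, 148, 56, 85) 4312.0 (array([ 588.5, -200.2]), array([57.5, 90.1]), 29.35)
t 8.03 pos [ 0.5865 -0.2     0.1974] z [-0.001  0.    -1.   ] yawY 29.4 F [-0.  -0.   0.3] grip 93.3 0.0
shift [-0.11  0.09  6.72]
turn about tool z -0.02 joint6 -0.92 yaw err 0.1
```

View pics/o3.png

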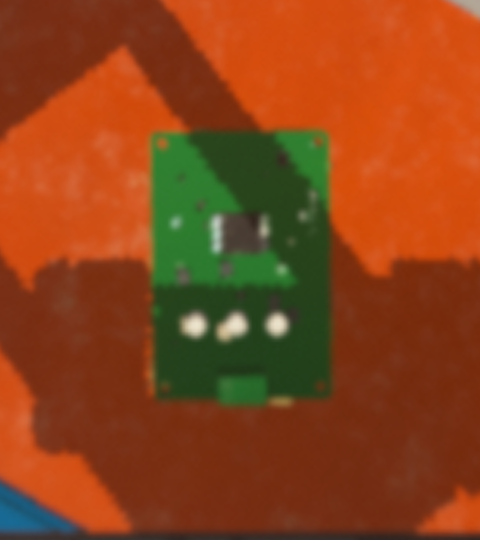

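The board is sharp in the rectified view, x 152–330 and y 131–400, so its centre is about (0.5885, -0.1998) with a yaw of 29.4°.

Emit:
apply_moves --plan '[[[93,-0.04,0.09,1,0,0,0],[93,0,0,1,0,0,0],[93,0,0,1,0,0,0],[93,0,0,1,0,0,0],[93,0,0,1,0,0,0],[93,0,0,1,0,0,0],[93,0,0,0.6,0,0,0],[93,0,0,0.4,0,0,0],[93,0,0,0.1,0,0,0],[70,0,0,0,0,0,0],[66,0,0,0,0,0,0],[55,0,0,0,0,0,0]]]'

```text
t: 9.08
tool_pos: [0.5897, -0.2005, 0.0573]
eef_rot: [1.582, 2.712, 0.0]
contact_force: [-0.5, -0.2, -0.4]
grip_width: 0.833
grip_force: 0.0
```

Emit:
apply_moves --plan '[[[55,0,0,0,0,0,0],[55,0,0,0,0,0,0],[55,0,0,0,0,0,0],[55,0,0,0,0,0,0],[55,0,0,0,0,0,0],[55,0,0,0,0,0,0]]]'

```text
t: 9.58
tool_pos: [0.5886, -0.2, 0.0557]
eef_rot: [-1.583, -2.714, 0.0]
contact_force: [0.4, 0.3, 0.3]
grip_width: 0.591
grip_force: 0.0
```

Emit:
apply_moves --plan '[[[50,0,0,0,0,0,0],[50,0,0,0,0,0,0],[50,0,0,0,0,0,0]]]'

```text
t: 9.83
tool_pos: [0.5886, -0.2, 0.0557]
eef_rot: [-1.583, -2.714, -0.0]
contact_force: [-0.4, -0.0, 0.4]
grip_width: 0.539
grip_force: 0.0
```

```bash
python3 - <<'E'
from h import *
from plant import snapshot
m=camera_model('wrist');E=np.array(m['extrinsics']);s=telemetry.sense();go([.5885,-.2,.055],29.4,s)
p,d=snapshot('wrist');o=ortho('wrist',p,E,.060,[.5885,-.2],29.4,w=160,h=140,k=4)
q,d=snapshot('side');q=cv2.resize(q[170:250,270:370],None,fx=5,fy=5)
cv2.imwrite('pics/o4.png',np.vstack([cv2.resize(o,(500,437)),q])[:599,:,::-1][:, :, :] if 0 else np.hstack([cv2.resize(o,(400,350)),cv2.resize(q,(400,350))])[:,:,::-1])
E
```

```text
t 9.83 pos [ 0.5886 -0.2     0.0557] z [-0.  0. -1.] yawY 29.5 F [-0.4 -0.   0.4] grip 50.1 0.0
shift [ 0.   -0.    0.03]
turn about tool z 0.03 joint6 -0.92 yaw err -0.1
```

View pics/o4.png

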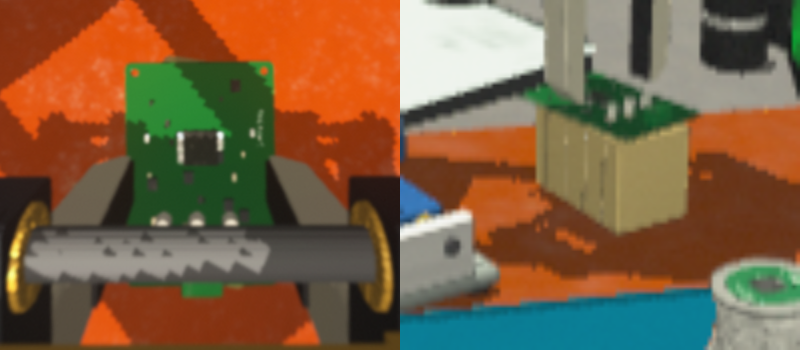

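The left panel shows the board between the fingers. In the side view the finger seems to end at board height instead of reaching below it, so I'll measure the finger tips with the depth data.

```bash
python3 - <<'E'
from h import *
from plant import snapshot
p,d=snapshot('side');W=cloud('side',d);np.savez('s4.npz',p=p,d=d)
a=np.radians(29.5);q=W-np.array([.5886,-.2,0]);hx=q[...,0]*np.cos(a)+q[...,1]*np.sin(a);hy=-q[...,0]*np.sin(a)+q[...,1]*np.cos(a)
z=W[...,2];B=(abs(hx)<75)&(abs(hx)<.075)&(abs(hy)<.06)&(z>.02)&(z<.16)
for lo in np.arange(.02,.15,.006):
    m=B&(z>=lo)&(z<lo+.006)
    if m.sum():
        print(round(lo,3),m.sum(),'hx',np.percentile(hx[m]*1000,[1,20,50,80,99]).round(),'hy',np.percentile(hy[m]*1000,[1,50,99]).round())
E
```

```text
0.02 96 hx [-32. -27. -20.  -4.  16.] hy [-49. -40.  38.]
0.026 94 hx [-31. -27. -22.  -5.  15.] hy [-50. -34.  38.]
0.032 97 hx [-30. -28. -22.  -7.  15.] hy [-50. -38.  38.]
0.038 94 hx [-31. -27. -20.  -3.  16.] hy [-51. -38.  37.]
0.044 95 hx [-31. -28. -23.  -7.  14.] hy [-50. -34.  38.]
0.05 85 hx [-31. -28. -18.   2.  28.] hy [-50. -41.  24.]
0.056 286 hx [-30. -22.  -6.  17.  30.] hy [-47.  -5.  41.]
0.062 49 hx [-30.  -7.   2.  15.  31.] hy [-47. -22.   7.]
0.068 34 hx [-36. -33.  25.  27.  33.] hy [-11.  -5.   9.]
0.074 44 hx [-40. -38.  -2.  28.  38.] hy [-12.  -7.   8.]
0.08 52 hx [-41. -39. -30.  27.  38.] hy [-11.  -7.   8.]
0.086 47 hx [-41. -40. -29.  27.  37.] hy [-11.  -7.   7.]
0.092 44 hx [-41. -40. -29.  26.  39.] hy [-11.  -6.   9.]
0.098 52 hx [-42. -40. -29.  29.  42.] hy [-11.  -7.   8.]
0.104 49 hx [-43. -40.  23.  28.  38.] hy [-12.  -7.   8.]
0.11 53 hx [-43. -40. -28.  28.  38.] hy [-11.  -8.   8.]
0.116 56 hx [-43. -41.  24.  28.  40.] hy [-11.  -8.   7.]
0.122 55 hx [-44. -42. -27.  28.  41.] hy [-11.  -8.   8.]
0.128 56 hx [-44. -41. -26.  28.  42.] hy [-11.  -7.   9.]
0.134 55 hx [-45. -42.  25.  29.  43.] hy [-11.  -8.   9.]
0.14 49 hx [-44. -41.  26.  28.  42.] hy [-12.  -8.   9.]
0.146 43 hx [-54. -49.  26.  31.  46.] hy [-13. -11.   5.]
```

Depth puts the finger tips at about z = 0.067, above the board, for a TCP reading of 0.0557. So the tips sit about 11 mm above the reported TCP. I open the fingers, go 21 mm lower and close again.

Emit:
apply_moves --plan '[[[93,0,0,-0.2,0,0,0],[93,0,0,0,0,0,0],[93,0,0,0,0,0,0],[93,0,0,0,0,0,0],[93,0,0,0,0,0,0],[93,0,0,0,0,0,0],[93,0,0,0.3,0,0,0],[93,0,0,0.3,0,0,0],[93,0,0,0.3,0,0,0],[93,0,0,0.3,0,0,0],[93,0,0,0,0,0,0]]]'

```text
t: 10.9
tool_pos: [0.5873, -0.1995, 0.0334]
eef_rot: [-1.581, -2.711, 0.001]
contact_force: [-0.6, -0.2, -0.8]
grip_width: 0.999
grip_force: 0.0
```

```bash
cat >> h.py <<'E'
def tips():
    from plant import snapshot
    s=telemetry.sense();p,d=snapshot('side');W=cloud('side',d);T=s['tool_pos'];M=Ro.from_rotvec(s['eef_rot']).as_matrix()
    q=(W-T)@M;y=q[...,1]*1000;x=q[...,0]*1000
    for sg in(-1,1):
        hw=s['grip_width']*46.5
        m=(y*sg>max(hw-5,32))&(y*sg<hw+25)&(abs(x)<14)&(W[...,2]>.012)&(W[...,2]<.14)
        zz=W[...,2][m];print('finger',sg,m.sum(),'zmin pct',np.percentile(zz,[0,1,3,10]).round(4) if len(zz) else '','y',np.percentile(y[m],[2,50,98]).round(1) if len(zz) else '')
    print('tcp',T.round(4),'opening',round(s['grip_width']*93,1))
E
python3 -c "
from h import *
tips()"
```

```text
finger -1 322 zmin pct [0.0428 0.0454 0.049  0.056 ] y [-65.4 -60.5 -47.9]
finger 1 337 zmin pct [0.048  0.0504 0.0515 0.0587] y [44.7 48.5 63.2]
tcp [ 0.5873 -0.1995  0.0334] opening 92.9
```

Emit:
apply_moves --plan '[[[70,0,0,0,0,0,0],[66,0,0,0,0,0,0],[55,0,0,0,0,0,0],[55,0,0,0,0,0,0],[55,0,0,0,0,0,0],[55,0,0,0,0,0,0],[55,0,0,0,0,0,0],[55,0,0,0,0,0,0],[55,0,0,0,0,0,0]]]'

```text
t: 11.7
tool_pos: [0.5888, -0.2001, 0.036]
eef_rot: [1.583, 2.713, 0.0]
contact_force: [0.6, -0.0, 2.3]
grip_width: 0.639
grip_force: 10.0
```

Emit:
apply_moves --plan '[[[55,0,0,-0.3,0,0,0],[55,0,0,-0.7,0,0,0],[55,0,0,-1,0,0,0],[55,0,0,-1,0,0,0],[55,0,0,-0.7,0,0,0],[55,0,0,-0.3,0,0,0],[55,0.2,-0.32,0,0,0,0],[55,0.4,-0.7,0,0,0,0],[55,0.45,-0.8,0,0,0,0],[55,0.45,-0.8,0,0,0,0],[55,0.45,-0.8,0,0,0,0],[55,0.45,-0.8,0,0,0,0]]]'

```text
t: 12.7
tool_pos: [0.4893, -0.1992, 0.1141]
eef_rot: [-1.581, -2.712, 0.0]
contact_force: [-0.9, -0.6, 0.1]
grip_width: 0.641
grip_force: 10.0
```

Emit:
apply_moves --plan '[[[55,0.45,-0.8,0,0,0,0],[55,0.45,-0.8,0,0,0,0],[55,0.45,-0.8,0,0,0,0],[55,0.4,-0.7,0,0,0,0.3],[55,0.19,-0.4,0,0,0,0.6],[55,0,0,0,0,0,0.6],[55,0,0,0,0,0,0.4],[55,0,0,0,0,0,0],[55,0,0,0,0,0,0],[55,0,0,0,0,0,0]]]'

```text
t: 13.53
tool_pos: [0.411, -0.2001, 0.1151]
eef_rot: [-1.757, -2.603, 0.0]
contact_force: [0.1, -1.3, -0.0]
grip_width: 0.64
grip_force: 10.0
```

```bash
python3 - <<'E'
from h import *
go([.4115,-.2006,.062],21.9)
E
```

```text
t 13.53 pos [ 0.411  -0.2001  0.1151] z [-0.001  0.001 -1.   ] yawY 21.96 F [ 0.1 -1.3 -0. ] grip 59.5 10.0
shift [-0.04  0.02  2.65]
turn about tool z 0.02 joint6 -0.95 yaw err -0.06
```

Emit:
apply_moves --plan '[[[55,0,0,0.5,0,0,0],[55,0,0,0.8,0,0,0],[55,0,0,0.8,0,0,0],[55,-0.04,0.02,0.4,0,0,0],[55,0,0,0.15,0,0,0],[55,0,0,0,0,0,0],[55,0,0,0,0,0,0]]]'

```text
t: 14.12
tool_pos: [0.4124, -0.2011, 0.063]
eef_rot: [1.759, 2.603, 0.0]
contact_force: [-0.1, 1.3, -0.1]
grip_width: 0.639
grip_force: 10.0
```

```bash
python3 - <<'E'
from h import *
from plant import snapshot
m=camera_model('wrist');E=np.array(m['extrinsics']);s=telemetry.sense();go([.4115,-.2006,.044],21.9,s)
p,d=snapshot('wrist');np.savez('w5.npz',p=p,E=E,d=d)
o=ortho('wrist',p,E,.076,[.4115,-.2006],21.9,w=100,h=150,k=4)
t,dt=snapshot('top');np.savez('t5.npz',p=t,d=dt)
q,dq=snapshot('side');np.savez('s5.npz',p=q,d=dq)
o=cv2.resize(o,(400,600));q=cv2.resize(q[160:250,200:320],(400,300),interpolation=2);t=cv2.resize(t[210:306,216:344],(400,300),interpolation=2)
cv2.imwrite('pics/o5.png',np.hstack([o,np.vstack([q,t])])[:,:,::-1])
E
```

```text
t 14.12 pos [ 0.4124 -0.2011  0.063 ] z [ 0. -0. -1.] yawY 21.91 F [-0.1  1.3 -0.1] grip 59.5 10.0
shift [ 0.04 -0.03  0.95]
turn about tool z 0.0 joint6 -0.95 yaw err -0.01
```

View pics/o5.png

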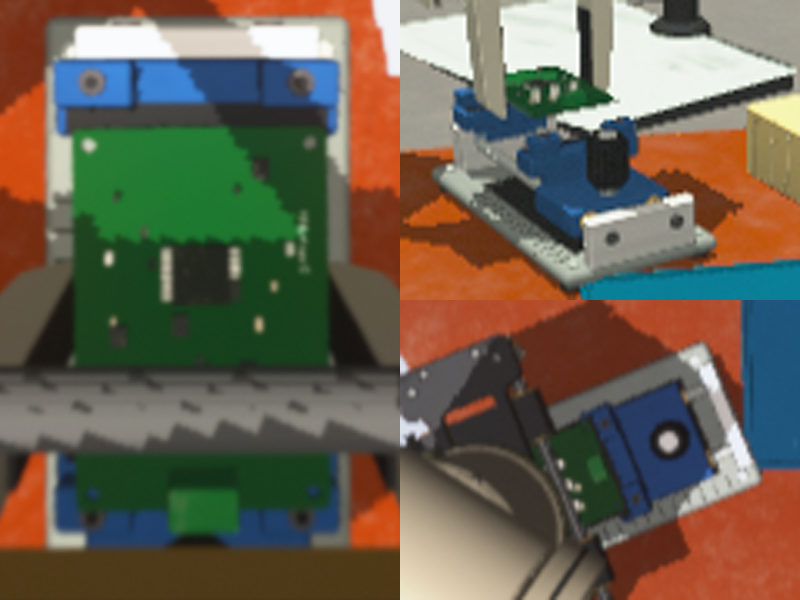

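The wrist panel has the claw screws at rows 82 and 518, midpoint 300. The board ends, corrected for height, are at rows 122 and 479, midpoint 300.4, so the board is centred along y with about 3.6 mm to each claw. In x it is 1 mm off. I lower it now.

Emit:
apply_moves --plan '[[[55,0,-0.05,0.2,0,0,0],[55,0,0,0.3,0,0,0],[55,0,0,0.2,0,0,0],[55,0,0,0.1,0,0,0],[55,0,0,0,0,0,0],[55,0,0,0,0,0,0],[55,0,0,0,0,0,0]]]'

```text
t: 14.85
tool_pos: [0.4113, -0.2014, 0.0468]
eef_rot: [1.759, 2.603, 0.0]
contact_force: [-0.5, -0.2, -0.3]
grip_width: 0.638
grip_force: 10.0
```

Emit:
apply_moves --plan '[[[55,0,0,0.05,0,0,0],[55,0,0,0,0,0,0],[55,0,0,0,0,0,0]]]'

```text
t: 15.1
tool_pos: [0.4113, -0.2014, 0.0458]
eef_rot: [1.759, 2.603, -0.0]
contact_force: [-0.4, 0.2, -0.5]
grip_width: 0.641
grip_force: 10.0
```

Emit:
apply_moves --plan '[[[55,0,0,0.04,0,0,0],[55,0,0,0,0,0,0],[55,0,0,0,0,0,0]]]'

```text
t: 15.35
tool_pos: [0.4112, -0.2013, 0.0449]
eef_rot: [-1.759, -2.603, 0.0]
contact_force: [-0.4, 0.6, -1.3]
grip_width: 0.639
grip_force: 10.0
```

Emit:
apply_moves --plan '[[[55,0,0,0.03,0,0,0],[55,0,0,0,0,0,0],[55,0,0,0,0,0,0]]]'

```text
t: 15.6
tool_pos: [0.4112, -0.2013, 0.0443]
eef_rot: [-1.759, -2.603, -0.0]
contact_force: [0.5, -1.1, -0.5]
grip_width: 0.643
grip_force: 10.0
```

Emit:
apply_moves --plan '[[[55,0,0,0.03,0,0,0],[55,0,0,0,0,0,0],[55,0,0,0,0,0,0]]]'

```text
t: 15.85
tool_pos: [0.4114, -0.2014, 0.044]
eef_rot: [1.759, 2.603, 0.0]
contact_force: [-0.8, 0.4, 1.9]
grip_width: 0.639
grip_force: 10.0
```

```bash
python3 - <<'E'
from h import *
from plant import snapshot
go([.4115,-.2006,.044],21.9)
def bz(f=None):
    q,d=snapshot('side');W=cloud('side',d);hs=cv2.cvtColor(q,cv2.COLOR_RGB2HSV)
    a=np.radians(21.9);r=W-np.array([.4113,-.2013,0]);hx=r[...,0]*np.cos(a)+r[...,1]*np.sin(a);hy=-r[...,0]*np.sin(a)+r[...,1]*np.cos(a)
    g=(abs(hx)<.032)&(abs(hy)<.05)&(W[...,2]>.05)&(hs[...,0]>45)&(hs[...,0]<80)&(hs[...,1]>100)
    for lo,hi in((-.05,-.03),(-.03,.02),(.02,.05)):
        m=g&(hy>lo)&(hy<hi);print(lo,m.sum(),np.median(W[m],0).round(4) if m.sum() else '')
    print(rect(W[g]))
bz()
E
```

```text
t 15.85 pos [ 0.4114 -0.2014  0.044 ] z [ 0. -0. -1.] yawY 21.9 F [-0.8  0.4  1.9] grip 59.4 10.0
shift [ 0.03  0.02 -0.  ]
turn about tool z 0.0 joint6 -0.95 yaw err -0.0
-0.05 53 [ 0.4282 -0.2409  0.0698]
-0.03 83 [ 0.414  -0.2051  0.0654]
0.02 59 [ 0.4049 -0.1675  0.0654]
(array([ 416.3, -200.3]), array([57.3, 94.8]), 2.08)
```

Contact force at the expected height, so I release and rise.

Emit:
apply_moves --plan '[[[63,0,0,0,0,0,0],[70,0,0,0,0,0,0],[80,0,0,0,0,0,0],[85,0,0,0,0,0,0],[85,0,0,0,0,0,0],[85,0,0,-0.3,0,0,0],[85,0,0,-0.7,0,0,0],[85,0,0,-1,0,0,0],[85,0,0,-1,0,0,0],[85,0,0,-1,0,0,0],[85,0,0,-1,0,0,0],[85,0,0,0,0,0,0]]]'

```text
t: 16.9
tool_pos: [0.4136, -0.2028, 0.1488]
eef_rot: [1.755, 2.597, 0.0]
contact_force: [0.6, -0.7, -0.6]
grip_width: 0.918
grip_force: 0.0
```

```bash
python3 - <<'E'
from h import *
from plant import snapshot
m=camera_model('wrist');E=np.array(m['extrinsics']);s=telemetry.sense()
p,d=snapshot('wrist');np.savez('w6.npz',p=p,E=E,d=d)
hsv=cv2.cvtColor(p,cv2.COLOR_RGB2HSV);H,S,V=[hsv[...,i].astype(int) for i in range(3)]
g=((H>40)&(H<90)&(S>70)&(V>30)).astype(np.uint8);g[:60]=0;g[330:]=0;g[:,:230]=0;g[:,420:]=0
g=cv2.morphologyEx(g,cv2.MORPH_CLOSE,np.ones((7,7)))
c=max(cv2.findContours(g,0,1)[0],key=cv2.contourArea)[:,0]
print(cv2.boundingRect(c),cv2.contourArea(c),rect(fray(E,c[:,0],c[:,1],.068)))
bl=((H>100)&(H<125)&(S>140)).astype(np.uint8);bl[:60]=0;bl[330:]=0;bl[:,:230]=0;bl[:,420:]=0
for k in sorted(cv2.findContours(bl,0,1)[0],key=cv2.contourArea)[-4:]:print('blue',cv2.boundingRect(k),cv2.contourArea(k),rect(fray(E,k[:,0,0],k[:,0,1],.076)))
q,dq=snapshot('side');np.savez('s6.npz',p=q,d=dq)
go([.4441,-.2828,.15],21.9,s)
E
```

```text
(271, 147, 72, 104) 6829.0 (array([ 410.9, -201.7]), array([60.3, 92.4]), 22.44)
blue (313, 326, 44, 2) 3.5 (array([ 483.5, -309.7]), array([43.1,  1.4]), 20.17)
blue (258, 299, 55, 31) 48.0 (array([ 436.5, -321.5]), array([46.7, 41. ]), 0.4)
blue (264, 131, 87, 21) 994.0 (array([ 391.6, -153.6]), array([70. , 16.3]), 21.85)
blue (268, 244, 79, 24) 1151.5 (array([ 430. , -248.5]), array([69.1, 21.9]), 25.87)
t 16.9 pos [ 0.4136 -0.2028  0.1488] z [ 0.006 -0.004 -1.   ] yawY 21.9 F [ 0.6 -0.7 -0.6] grip 85.3 0.0
shift [-4.28 -0.08 -0.04]
turn about tool z 0.0 joint6 -0.95 yaw err -0.0
```

Emit:
apply_moves --plan '[[[60,-0.5,0,0,0,0,0],[60,-1,0,0,0,0,0],[60,-1,0,0,0,0,0],[60,-1,0,0,0,0,0],[60,-0.6,-0.05,0,0,0,0],[60,-0.23,0,0,0,0,0],[60,0,0,0,0,0,0],[60,0,0,0,0,0,0]]]'

```text
t: 17.67
tool_pos: [0.442, -0.2816, 0.1425]
eef_rot: [-1.758, -2.601, -0.001]
contact_force: [-0.4, 1.0, 0.1]
grip_width: 0.645
grip_force: 0.0
```

```bash
python3 - <<'E'
from h import *
from plant import snapshot
go([.4445,-.2835,.047],21.9)
t,d=snapshot('top');W=cloud('top',d);hs=cv2.cvtColor(t,cv2.COLOR_RGB2HSV)
a=np.radians(21.9);r=W-np.array([.4126,-.2033,0]);hx=r[...,0]*np.cos(a)+r[...,1]*np.sin(a);hy=-r[...,0]*np.sin(a)+r[...,1]*np.cos(a)
g=(abs(hx)<.035)&(abs(hy)<.055)&(W[...,2]>.055)&(W[...,2]<.09)&(hs[...,0]>40)&(hs[...,0]<90)&(hs[...,1]>70)
print('n',g.sum())
if g.sum()>20:
    A=np.c_[hx[g],hy[g],np.ones(g.sum())];k=W[...,2][g]<.073;print('plane slopes,z',np.linalg.lstsq(A[k],W[...,2][g][k],rcond=None)[0].round(4))
    print('hx',np.percentile(hx[g],[1,99]).round(4),'hy',np.percentile(hy[g],[1,99]).round(4))
E
```

```text
t 17.67 pos [ 0.442  -0.2816  0.1425] z [-0.002  0.002 -1.   ] yawY 21.87 F [-0.4  1.   0.1] grip 60.0 0.0
shift [-0.14  0.09  4.78]
turn about tool z -0.01 joint6 -1.05 yaw err 0.03
n 0
```

Emit:
apply_moves --plan '[[[60,-0.07,0.04,0.6,0,0,0],[60,0,0,1,0,0,0],[60,0,0,1,0,0,0],[60,0,0,1,0,0,0],[60,0,0,0.6,0,0,0],[60,0,0,0.4,0,0,0],[60,0,0,0,0,0,0],[40,0,0,0,0,0,0],[20,0,0,0,0,0,0],[20,0,0,0,0,0,0],[20,0,0,0,0,0,0],[20,0,0,0,0,0,0]]]'

```text
t: 18.72
tool_pos: [0.4444, -0.2835, 0.0526]
eef_rot: [1.758, 2.602, -0.0]
contact_force: [-0.8, 0.0, 0.4]
grip_width: 0.335
grip_force: 0.0
```

Emit:
apply_moves --plan '[[[20,0,0,0,0,0,0],[20,0,0,0,0,0,0],[20,0,0,0,0,0,0],[20,0,0,0,0,0,0]]]'

```text
t: 19.05
tool_pos: [0.4442, -0.2833, 0.0522]
eef_rot: [1.759, 2.602, -0.0]
contact_force: [0.8, 1.4, 3.4]
grip_width: 0.254
grip_force: 10.0
```

```bash
python3 - <<'E'
from h import *
from plant import snapshot
go([.4445,-.2835,.047],21.9)
q,d=snapshot('side');W=cloud('side',d);hs=cv2.cvtColor(q,cv2.COLOR_RGB2HSV);np.savez('s7.npz',p=q,d=d)
a=np.radians(21.9);r=W-np.array([.4126,-.2033,0]);hx=r[...,0]*np.cos(a)+r[...,1]*np.sin(a);hy=-r[...,0]*np.sin(a)+r[...,1]*np.cos(a)
g=(abs(hx)<.035)&(abs(hy)<.055)&(W[...,2]>.055)&(W[...,2]<.09)&(hs[...,0]>40)&(hs[...,0]<90)&(hs[...,1]>70)
A=np.c_[hx[g],hy[g],np.ones(g.sum())];k=W[...,2][g]<.071;print(g.sum(),k.sum(),'plane slopes,z',np.linalg.lstsq(A[k],W[...,2][g][k],rcond=None)[0].round(4))
print('hx',np.percentile(hx[g],[1,99]).round(4),'hy',np.percentile(hy[g],[1,99]).round(4))
E
```

```text
t 19.05 pos [ 0.4442 -0.2833  0.0522] z [ 0.001 -0.    -1.   ] yawY 21.9 F [0.8 1.4 3.4] grip 23.6 10.0
shift [-0.01  0.01  0.26]
turn about tool z -0.0 joint6 -1.05 yaw err 0.0
178 175 plane slopes,z [-0.0021 -0.0105  0.0656]
hx [-0.0302  0.0284] hy [-0.0347  0.0526]
```

The board is level and the knob is held at 23.6 mm. I push in slowly.

Emit:
apply_moves --plan '[[[20,0.03,0,0,0,0,0],[20,0.05,0,0,0,0,0],[20,0.05,0,0,0,0,0],[20,0.05,0,0,0,0,0],[20,0.05,0,0,0,0,0],[20,0.05,0,0,0,0,0],[20,0.05,0,0,0,0,0],[20,0.05,0,0,0,0,0],[20,0.03,0,0,0,0,0],[20,0,0,0,0,0,0],[20,0,0,0,0,0,0]]]'

```text
t: 20.02
tool_pos: [0.4411, -0.2755, 0.0522]
eef_rot: [1.758, 2.602, -0.0]
contact_force: [1.4, -0.7, 5.4]
grip_width: 0.252
grip_force: 10.0
```

Emit:
apply_moves --plan '[[[20,0.04,0,0,0,0,0],[20,0.04,0,0,0,0,0],[20,0,0,0,0,0,0],[20,0,0,0,0,0,0]]]'

```text
t: 20.35
tool_pos: [0.4405, -0.2741, 0.0522]
eef_rot: [1.758, 2.602, 0.0]
contact_force: [1.5, -0.4, 5.5]
grip_width: 0.252
grip_force: 10.0
```

Emit:
apply_moves --plan '[[[20,0.03,0,0,0,0,0],[20,0,0,0,0,0,0],[20,0,0,0,0,0,0]]]'

```text
t: 20.6
tool_pos: [0.4404, -0.2738, 0.0522]
eef_rot: [1.758, 2.602, -0.0]
contact_force: [1.7, -4.0, 5.0]
grip_width: 0.253
grip_force: 10.0
```

Emit:
apply_moves --plan '[[[20,0.03,0,0,0,0,0],[20,0,0,0,0,0,0],[20,0,0,0,0,0,0]]]'

```text
t: 20.85
tool_pos: [0.4403, -0.2736, 0.0522]
eef_rot: [1.758, 2.601, -0.001]
contact_force: [2.8, -5.8, 3.7]
grip_width: 0.251
grip_force: 10.0
```

Emit:
apply_moves --plan '[[[20,0.03,0,0,0,0,0],[20,0,0,0,0,0,0],[20,0,0,0,0,0,0]]]'

```text
t: 21.1
tool_pos: [0.4403, -0.2735, 0.0522]
eef_rot: [1.758, 2.601, -0.002]
contact_force: [4.8, -7.2, 1.4]
grip_width: 0.25
grip_force: 10.0
```

Emit:
apply_moves --plan '[[[20,0.04,0,0,0,0,0],[20,0,0,0,0,0,0],[20,0,0,0,0,0,0]]]'

```text
t: 21.35
tool_pos: [0.4402, -0.2733, 0.0522]
eef_rot: [1.757, 2.6, -0.002]
contact_force: [5.2, -9.4, 0.6]
grip_width: 0.253
grip_force: 10.0
```

Emit:
apply_moves --plan '[[[26,0,0,0,0,0,0],[40,0,0,0,0,0,0],[60,0,0,0,0,0,0],[60,0,0,0,0,0,0],[60,0,0,-0.3,0,0,0],[60,0,0,-0.8,0,0,0],[60,0,0,-1,0,0,0],[60,0,0,-1,0,0,0],[60,0,0,-1,0,0,0],[60,0,0,-1,0,0,0],[60,0,0,0,0,0,0],[60,0,0,0,0,0,0]]]'

```text
t: 22.35
tool_pos: [0.4401, -0.272, 0.1552]
eef_rot: [1.757, 2.601, -0.0]
contact_force: [-0.4, -0.6, -1.8]
grip_width: 0.644
grip_force: 0.0
```

```bash
python3 - <<'E'
from h import *
from plant import snapshot
m=camera_model('wrist');E=np.array(m['extrinsics']);s=telemetry.sense();go([.4115,-.2006,.15],21.9,s)
p,d=snapshot('wrist');np.savez('w8.npz',p=p,E=E)
o=ortho('wrist',p,E,.076,[.4115,-.2006],21.9,w=100,h=150,k=4)
q,dq=snapshot('side');W=cloud('side',dq);hs=cv2.cvtColor(q,cv2.COLOR_RGB2HSV)
a=np.radians(21.9);r=W-np.array([.4126,-.2033,0]);hx=r[...,0]*np.cos(a)+r[...,1]*np.sin(a);hy=-r[...,0]*np.sin(a)+r[...,1]*np.cos(a)
g=(abs(hx)<.035)&(abs(hy)<.055)&(W[...,2]>.055)&(W[...,2]<.071)&(hs[...,0]>40)&(hs[...,0]<90)&(hs[...,1]>70)
A=np.c_[hx[g],hy[g],np.ones(g.sum())];print(g.sum(),'plane',np.linalg.lstsq(A,W[...,2][g],rcond=None)[0].round(4))
cv2.imwrite('pics/o8.png',np.hstack([o,cv2.resize(q[175:245,205:298],(400,600*1//2),interpolation=2).repeat(1,0).copy() if 0 else cv2.resize(q[165:255,210:270],(400,600),interpolation=2)])[:,:,::-1])
E
```

```text
t 22.35 pos [ 0.4401 -0.272   0.1552] z [ 0.002 -0.002 -1.   ] yawY 21.91 F [-0.4 -0.6 -1.8] grip 59.9 0.0
shift [3.85 0.01 0.25]
turn about tool z 0.0 joint6 -1.04 yaw err -0.01
246 plane [ 0.0004 -0.0241  0.0661]
```

View pics/o8.png

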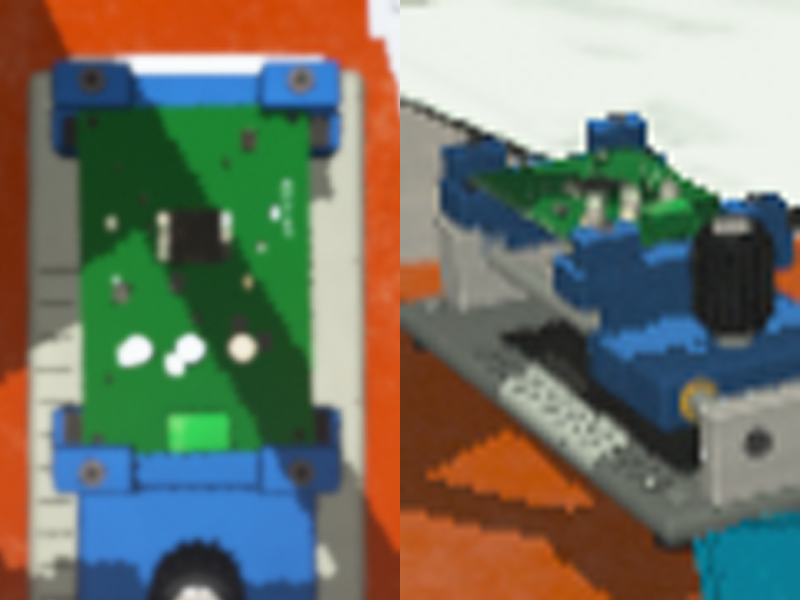

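The board is square and level under both pairs of claws. The screws are at rows 79 and 471, 98 mm apart, which gives v of about 26 mm, and the board is centred in x. The arm is clear, so I hand it in.

```bash
python3 -c "
from plant import job
print(job.finish_job())"
```

```text
the job is handed in; nothing more can be done
None
```

The board is mounted level and centred in the holder, with both ends against the jaws and under the claws (the sliding jaw stopped at about 26 mm opening). I handed the job in at about 22 s, and no verdict came back.

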